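# Seat the specimen disc in the microscope loading block

### The arm

A 6-joint arm with a two-finger parallel gripper is mounted at the origin on the work surface. World frame = base frame: x ahead of the robot, y to its left, z up, the work surface at z = 0. Lengths are in mm, angles in rad, forces in N, time in s.
With the tool pointing down it reaches from about 350 to 850 mm from the base axis. Payload 8.1 kg.
Tool frame: the origin (TCP) lies midway between the tips of the shut fingers; the grasp point (between the pads) lies tcp_to_grasp behind it (tcp_to_grasp is the distance from the TCP to the grasp point, in mm); z points along the fingers, y is the line along which they close (so a half turn about z gives the same grasp; the last joint's range is limited). The gripper opens to 85 mm and grips with 20 to 120 N. Pads are 22 mm wide; open, the fingers measure 114 mm over their backs; the gripper's body (76 mm by 85 mm) begins 54 mm behind the grasp point. The pads swing forward as they close: fully open they stand 13 mm farther back than shut.
Start: joints at [-1.285, 0.13, 1.488, -0, 1.523, -0.085], TCP at [217.437, -559.22, 231.292] pointing down, gripper open.
Joint ranges: [-2.96, 2.96], [-0.89, 2.26], [0.02, 2.5], [-1.34, 4.48], [0, 2.73], [-2.66, 2.66]. Speed limits (rad/s): [2.39, 2.39, 2.79, 3.14, 3.14, 3.14].

### API

Orientations are given as a unit quaternion [x, y, z, w].
In Python, from plant import observe, snapshot, sign_off, tcp_to_grasp gives the robot as it stands. The module is installed in compiled form; this text tells all that it offers.
- The arm moves only by the shell command python3 -m pendant 'ROWS'. ROWS is JSON, a list of rows, each a list of 5 numbers: the opening, from -1 (shut) to 1 (fully open), then the shift along the tool's x, y, z as a fraction of full scale, then the turn about the tool's z as a fraction of full scale. A call has 1 to 12 rows; each row shifts and turns the commanded pose from where the row before left it, along the tool's axes as they then stand; what a row does not reach is not made up. Full scale, the value 1, is 0.04 m for a shift and 6 degrees for a turn. A row lasts 1/12 s, in which the tool goes at most 41.7 mm and 7.16 degrees, less where a joint would pass 70% of its speed; a pose out of reach is approached as far as the arm can. A call with a number of a shift or a turn outside -1 to 1 is refused whole. A call with a gripper value outside its range is refused whole. The fingers move at their own pace and stop on an object; the grip force is fixed at half the most. Time passes only in rows, so rows that do not move let the fingers close. It gives the time, the measured TCP pose, the force, the opening and the grip force at its end, in the units of the state.
- observe(): the state, without advancing time (a new reading comes with each control period).
- snapshot(name): name is "scene" or "top" or "wrist"; returns a dict with "img" (420x560x3 uint8, red, green, blue), "K" (3x3 intrinsics, pixels), "origin" and "attitude" of the camera in the world. Camera axes: x right, y up, looking along -z (the intrinsics and any distortion apply to the point x, -y, -z); pixel columns grow to the right and rows downward; lengths in mm; the calibration is good to about 2 mm. A picture is of the moment at which its call begins. There is no depth.
- sign_off(): hands the job in; it is judged then, once.
The state is a dict: "time_s": time; "joints": joint angles; "qvel": joint speeds; "effort": joint torques, N m; "tcp_pos": TCP position; "ee_rot": TCP orientation; "ft_force": force on the tool from outside, world axes, zero at the start; "wrist_torque": the same for the moment, N m; "gripper_width": opening from 0.0 (shut) to 1.0 (fully open); "grip_force": force on a finger pad.
Only numpy, scipy, OpenCV 4.12 (cv2) and the standard library are available. Lean on these libraries where they do the work, as an engineer would, in place of code of your own. Each camera call takes 0.05 s, during which the arm holds its last target. There are 200 camera calls.

### The job

Push the loose specimen disc across the deck of the loading block with the fingertips until it drops flat into the round recess, then push the sliding keeper fully home over the edge of the disc. Do not pick the disc up or push it off the block, and leave the other things on the bench where they are.

Things in the scene. Friction and masses are not known exactly. Their poses are not given: they have to be found in the camera images.
- block: Fixed loading block: aluminium base, black plastic deck. Origin at bench level straight below the recess's centre; z up, x along the deck from its open end to the recess (away from the robot, turned up to 0.6 rad either way), y towards the keeper. Flat deck top at z = 24 mm, x = -135 to 45, y = -65 to 65 mm. An ear on the +y side (x = -25 to 25, y up to 105 mm, 24 mm high) carries the keeper.
- recess (a point): Centre of the floor of the round recess, 50 mm across, 8 mm deep, bright floor; axes as the block's. A steel horseshoe fence, 5 mm high and 5 mm thick, stands round its far edge as an end stop (65 degrees either side of +x, inner radius 25 mm); the -x side is open and level with the deck.
- disc: Loose aluminium specimen disc, 44 mm diameter, 8 mm thick, about 35 g, a dark 16 x 12 mm specimen in the middle of its top. Origin at the centre of its underside, z up. Starts flat on the deck, 70 to 100 mm from the recess towards -x and up to 28 mm off the centre line. Seated, its top is level with the deck; it drops flat only when centred within 3 mm.
- keeper (a joint): Travel of the sliding keeper in m along the block's -y: 0 open, 0.030 home at its stop. Starts at 0 to 0.010, stays where left, about 1.5 N to slide. Its steel tongue (16 mm wide, 4 thick, underside 2 mm above the deck) ends 40 mm from the recess's centre at 0, 10 mm when home, over a seated disc's edge; a disc still up on the deck blocks it.
- keeper_push (a point): Middle of the outer (+y) face of the keeper's upright tab, the face to push towards the recess; moves with the keeper, axes as the block's; y = 74 mm in the block's frame at joint 0. Tab 22 mm wide (x), 8 thick (y), reaching 12 mm above and below this point (top 54 mm above the bench). Rails beside it (x = 9 to 14 mm either side, y = 52 to 102) have their tops 30 mm above the bench.
- stub: Small loose aluminium stub, 22 mm across, 22 mm tall, standing on the deck's far corner on the side away from the keeper. Origin at its underside. Not to be disturbed.
- hub: Loose aluminium flanged hub, 60 mm flange, 40 mm tall, standing on the bench beside the block on the keeper's side, near its open end. Origin at its underside. Not to be disturbed.
- jar: Loose clear plastic sample jar, 68 mm across, 45 mm tall, standing on the bench beside the block on the side away from the keeper. Origin at its underside. Not to be disturbed.
- screwdriver: Loose screwdriver, 160 mm long, lying on the bench to the right of the work. Not to be disturbed.
Mind the look-alikes: they are no part of the job. Of the things shaped like the disc, the aluminium one is meant. What is shaped like the block but red is not meant.

How it is judged (in metres and radians):
On the way:
1. the disc lies flat in the recess while the keeper is still open (horizontal distance between disc and recess below 0.006 m and z of disc in the frame of recess below 0.002 m and angle between disc's own z axis and vertical below 0.08 rad and value of joint keeper below 0.016 m), for 0.2 s.
At the end, for the whole second after the job is handed in: The disc lies at rest flat in the recess (centre within 6 mm of the recess's, underside within 2 mm of its floor, tilt under 0.08 rad) and the keeper is home to within 4 mm of its stop (horizontal distance between disc and recess below 0.006 m and z of disc in the frame of recess below 0.002 m and angle between disc's own z axis and vertical below 0.08 rad and linear speed of disc below 0.02 m/s and value of joint keeper above 0.026 m); the robot touches nothing.
It fails at once if the disc is lifted more than 6 mm off the deck or stood on edge (z of disc in the frame of recess above 0.014 m or angle between disc's own z axis and vertical above 0.6 rad).
It fails at once if the disc falls off the block (z of disc in the frame of recess below -0.006 m).
It fails at once if a bystander is moved more than 20 mm or knocked over (distance of any of stub, hub, jar, screwdriver from where it was at the start of the episode above 0.02 m or angle between any of stub, hub, jar's own z axis and vertical above 0.5 rad).
It also fails if it takes over 45 s, if anything falls off the work surface, if the arm or the gripper's body presses on something with over 40 N, if the wrist force passes 120 N, or if a joint passes its speed limit or range.

## Working session

There is one attempt and no reset: what is moved stays moved. The work goes in short steps, Python scripts to look and compute and a shell command to move; the robot and the scene stay as the last step left them, time stands still between calls to the robot, and variables do not carry over. Pictures are saved under pics/ and viewed, at most 13 in all, crops included, and the job is handed in when it is done.

```bash
mkdir -p pics; cat > h.py <<'E'
import numpy as np, cv2
from scipy.spatial.transform import Rotation as R
from plant import observe, snapshot, sign_off, tcp_to_grasp
def rot(a):
    a=np.array(a,float)
    return a if a.shape==(3,3) else R.from_quat(a).as_matrix()
def snap(cam,name):
    s=snapshot(cam); cv2.imwrite('pics/'+name+'.png',s['img'][:,:,::-1]); np.savez('pics/'+name+'.npz',K=s['K'],o=s['origin'],a=rot(s['attitude'])); 
    print({k:v for k,v in s.items() if k!='img'}); return s
def ray(name,u,v,z):
    d=np.load('pics/'+name+'.npz'); K=d['K']
    p=np.linalg.inv(K)@[u,v,1]; r=d['a']@[p[0],-p[1],-p[2]]
    return d['o']+r*(z-d['o'][2])/r[2]
def proj(name,P):
    d=np.load('pics/'+name+'.npz'); c=d['a'].T@(np.array(P)-d['o']); q=d['K']@[c[0],-c[1],-c[2]]; return q[:2]/q[2]
E
python3 - <<'E'
from h import *
snap('top','top1');snap('scene','sc1');print(observe(),tcp_to_grasp)
E
```

```text
{'K': array([[506.86318016,   0.        , 281.91418272],
       [  0.        , 506.86318016, 210.10833302],
       [  0.        ,   0.        ,   1.        ]]), 'origin': array([ 467.50127254,  -87.86744176, 1032.23513314]), 'attitude': array([ 0.03170507, -0.03089037, -0.69897656,  0.71377331])}
{'K': array([[402.94463408,   0.        , 279.88339278],
       [  0.        , 402.94463408, 208.78925313],
       [  0.        ,   0.        ,   1.        ]]), 'origin': array([1102.18712075, -249.5708357 ,  876.32544784]), 'attitude': array([0.24113921, 0.18880649, 0.58773571, 0.74884626])}
{'time_s': 0.1, 'joints': array([-1.28541022e+00,  1.31062922e-01,  1.48920513e+00,  5.27088689e-05,
        1.52298102e+00, -8.54278220e-02]), 'qvel': array([-0.00161714, -0.00282038, -0.00275505, -0.00094072, -0.00017193,
       -0.00071753]), 'effort': array([ 1.85353019e-03, -5.70950246e+01, -5.01942694e+01, -1.29106165e-04,
        8.19966051e-03,  2.52808172e-05]), 'tcp_pos': array([ 217.30684284, -558.73040648,  230.34381218]), 'ee_rot': array([ 9.82861208e-01,  1.84345215e-01, -5.64735516e-05, -8.26696687e-04]), 'ft_force': array([ 0.29327687,  1.13985544, -0.40516952]), 'wrist_torque': array([ 0.00386128, -0.01354333, -0.0198366 ]), 'grip_force': 0.0, 'gripper_width': 1.0010397523178205} 18.700000000000003
```

View pics/top1.png

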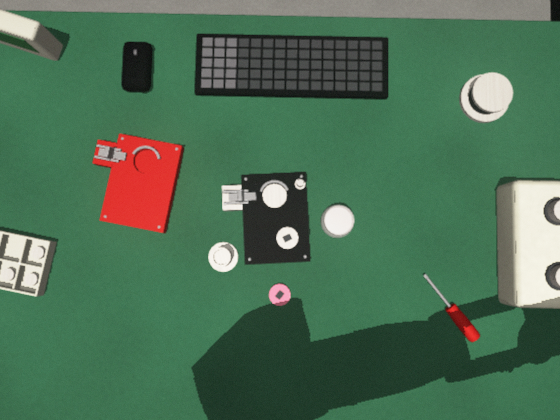

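View pics/sc1.png

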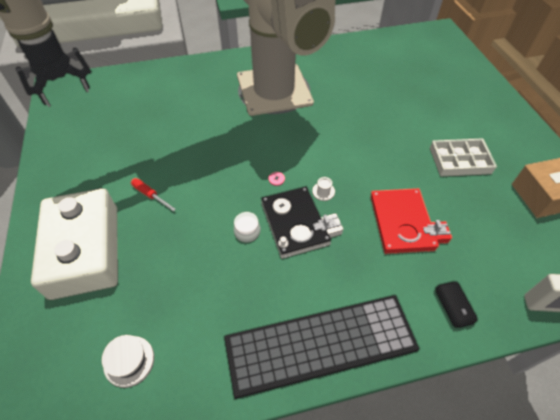

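The top view shows the black block around (276,218), with the disc at (287,238), recess at (274,195) and keeper at (240,197). The stub is at (300,183), the jar at (338,221) and the hub at (223,257). The scene view agrees. Next I'll zoom in on the block.

```bash
python3 - <<'E'
from h import *
im=cv2.imread('pics/top1.png')[160:280,200:360]
cv2.imwrite('pics/crop1.png',cv2.resize(im,(800,600),interpolation=cv2.INTER_CUBIC))
for n,u,v,z in [('disc',287,238,32),('rec',274,195,20),('corner',243,175,24)]: print(n,ray('top1',u,v,z))
E
```

```text
disc [501.30667446 -96.96296556  32.        ]
rec [587.50601292 -69.21169521  20.        ]
corner [626.1709676   -6.10435072  24.        ]
```

View pics/crop1.png

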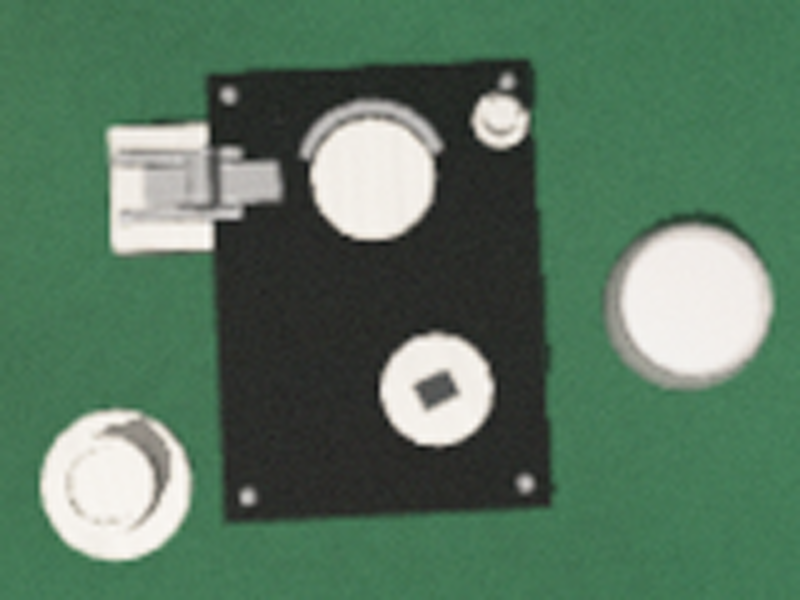

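The crop shows the deck corners at (207,75), (530,60), (551,505) and (225,522). The recess centre is (373,180), the disc (437,390) and the tongue end (282,181), so the keeper is about 3 mm in.

```bash
cat >> h.py <<'E'
def cr(u,v): return 200+(u+.5)/5-.5,160+(v+.5)/5-.5
def fitblock(pts,xy):
    pts=np.array(pts)[:,:2];xy=np.array(xy,float)
    a=xy-xy.mean(0);b=pts-pts.mean(0)
    th=np.arctan2((a[:,0]*b[:,1]-a[:,1]*b[:,0]).sum(),(a*b).sum())
    M=np.array([[np.cos(th),-np.sin(th)],[np.sin(th),np.cos(th)]]);t=pts.mean(0)-M@xy.mean(0)
    print('resid',np.round(pts-(xy@M.T+t),1)); return th,M,t
E
python3 - <<'E'
from h import *
c=[(207,75),(530,60),(551,505),(225,522)]
P=[ray('top1',*cr(*p),24) for p in c]+[ray('top1',*cr(373,180),16)]
th,M,t=fitblock(P,[(45,65),(45,-65),(-135,-65),(-135,65),(0,0)])
print('th',th,'origin',t)
for n,p,z in [('disc',(437,390),32),('tongue',(282,181),30),('stub',(500,122),46),('hub',(115,485),5),('jar',(690,302),0),('jartop',(697,300),45)]:
    q=ray('top1',*cr(*p),z)[:2]; print(n,q.round(1),'block',(M.T@(q-t)).round(1))
o=observe(); m=rot(o['ee_rot']);print(m.round(3)); 
# tool yaw candidates: tool z down; tool y angle
print('tool x angle',np.arctan2(m[1,0],m[0,0]))
E
```

```text
resid [[-0.7 -0.2]
 [-0.6 -0.2]
 [ 1.1  0.6]
 [ 0.5 -0.3]
 [-0.3  0.1]]
th 0.06742604553066443 origin [587.04926312 -69.70190091]
disc [502.1 -96.9] block [-86.6 -21.5]
tongue [584.  -33.6] block [-0.6 36.2]
stub [ 607.2 -119.4] block [ 16.8 -51. ]
hub [462.  32.] block [-117.9  109.9]
jar [ 541.2 -199.8] block [ -54.5 -126.7]
jartop [ 538.9 -197.6] block [ -56.7 -124.4]
[[ 0.932  0.362 -0.   ]
 [ 0.362 -0.932  0.002]
 [ 0.    -0.002 -1.   ]]
tool x angle 0.37081120512325205
```

```bash
python3 -m pendant '[[-0.43,0.495,-0.412,0,0],[-0.43,0.495,-0.412,0,0],[-0.43,0.495,-0.412,0,0],[-0.43,0.495,-0.412,0,0],[-0.43,0.495,-0.412,0,0],[-0.43,0.495,-0.412,0,0],[-0.43,0.495,-0.412,0,0],[-0.43,0.495,-0.412,0,0],[-0.43,0.495,-0.412,0,0],[-0.43,0.495,-0.412,0,0]]'; python3 -m pendant '[[-0.43,0.495,-0.412,0,0],[-0.43,0.495,-0.412,0,0],[-0.43,0.495,-0.412,0,0],[-0.43,0.495,-0.412,0,0],[-0.43,0.495,-0.412,0,0],[-0.43,0.495,-0.412,0,0],[-0.43,0.495,-0.412,0,0],[-0.43,0.495,-0.412,0,0],[-0.43,0.495,-0.412,0,0],[-0.43,0.495,-0.412,0,0],[-0.43,0,0,0,0],[-0.43,0,0,0,0]]'
python3 - <<'E'
from h import *
snap('wrist','w1'); m=rot(observe()['ee_rot']);p=observe()['tcp_pos']
print(p,'xang',np.arctan2(m[1,0],m[0,0]),'to go tool',m.T@(np.array([466.9,-108.2,75])-p))
E
```

```text
time_s: 0.93
tcp_pos: [342.5, -332.5, 230.9]
ee_rot: [0.983, 0.184, -0.0, -0.0]
ft_force: [0.2, 0.1, -0.6]
gripper_width: 0.281
grip_force: 0.0
time_s: 1.93
tcp_pos: [467.1, -107.4, 230.8]
ee_rot: [0.983, 0.186, -0.0, -0.0]
ft_force: [-0.5, 0.1, -0.5]
gripper_width: 0.284
grip_force: 0.0
{'K': array([[308.05401996,   0.        , 286.07265962],
       [  0.        , 308.05401996, 213.70189985],
       [  0.        ,   0.        ,   1.        ]]), 'origin': array([536.69910114, -81.12485242, 373.64544103]), 'attitude': array([-0.12249494,  0.08390186, -0.55708691,  0.81707383])}
[ 466.84463667 -108.2852872   230.87514483] xang 0.37221584020729775 to go tool [ 2.29509968e-01 -1.40819949e-02  1.55875008e+02]
```

View pics/w1.png

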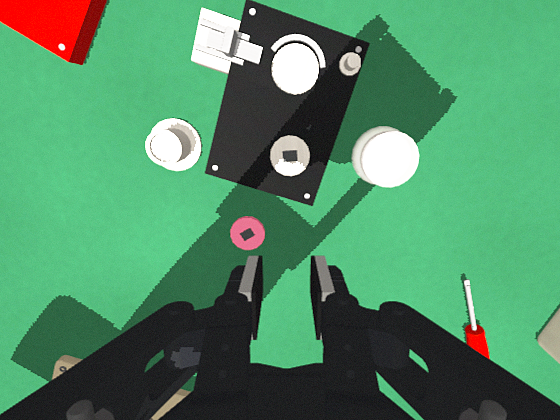

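The wrist view looks along tool x. The disc is at (290,156), the recess at (295,69), and the deck corners at (248,0), (368,43), (313,205) and (206,173). The fingers are open 24 mm behind the disc.

```bash
python3 - <<'E'
from h import *
P=[ray('w1',*p,24) for p in [(248,0),(368,43),(313,205),(206,173)]]+[ray('w1',295,69,16)]
th,M,t=fitblock(P,[(45,65),(45,-65),(-135,-65),(-135,65),(0,0)])
d=ray('w1',290,156,32)[:2]
print(th,t,'disc',d,(M.T@(d-t)).round(1),'tips',ray('w1',256,257,231),ray('w1',317,257,231))
E
```

```text
resid [[-0.5 -2.1]
 [-1.2  1.7]
 [ 0.8  0.6]
 [ 0.7 -0.6]
 [ 0.2  0.4]]
0.07374326242865382 [587.18020069 -71.57849167] disc [502.1393621  -99.08177968] [-86.8 -21.2] tips [468.96042001 -91.24899913 231.        ] [ 480.24803392 -119.99469118  231.        ]
```

```bash
python3 -m pendant '[[-0.43,0,0.03,0.6,0.57],[-0.43,0,0,0.8,0],[-0.43,0,0,0.8,0],[-0.43,0,0,0.8,0],[-0.43,0,0,0.8,0],[-0.43,0,0,0.6,0],[-0.43,0,0,0.3,0],[-0.43,0,0,0.1,0],[-0.43,0,0,0.05,0],[-0.43,0,0,0,0],[-0.43,0,0,0,0]]'
python3 - <<'E'
from h import *
snap('wrist','w2'); m=rot(observe()['ee_rot']);p=observe()['tcp_pos']
print(p,'xang',np.arctan2(m[1,0],m[0,0]),observe()['ft_force'])
E
```

```text
time_s: 2.9
tcp_pos: [468.4, -110.4, 38.7]
ee_rot: [0.988, 0.155, 0.001, 0.001]
ft_force: [0.4, 0.6, -0.2]
gripper_width: 0.283
grip_force: 0.0
{'K': array([[308.05401996,   0.        , 286.07265962],
       [  0.        , 308.05401996, 213.70189985],
       [  0.        ,   0.        ,   1.        ]]), 'origin': array([539.16483748, -88.3778905 , 181.66916328]), 'attitude': array([-0.1193478 ,  0.08623618, -0.58273849,  0.79920915])}
[ 468.63017902 -110.29847091   38.80238692] xang 0.31075378681771954 [-0.79969047 -0.37534945  0.16004356]
```

View pics/w2.png

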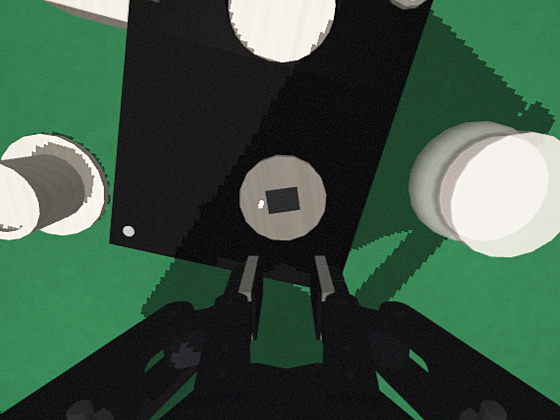

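The disc is at (283,198), the recess rim arc is centred near (282,8), and the finger midline is at about column 287.

```bash
python3 - <<'E'
from h import *
o=observe();m=rot(o['ee_rot']);p=o['tcp_pos']
for n,u,v,z in [('disc',283,198,32),('rimbot',282,62,24),('riml',229,10,20),('rimr',335,10,20),('tipL',256,257,39),('tipR',318,257,39)]:
    q=ray('w2',u,v,z); print(n,q.round(1),'tool',(m.T@(q-p)).round(1))
for n,P in [('recess',(587.1,-70.6,16)),('disc',(502.1,-98,32))]: print(n,proj('w2',P),'tool',(m.T@(np.array(P)-p)).round(1))
E
```

```text
disc [503.2 -98.5  32. ] tool [36.5 -0.7  6.9]
rimbot [563.2 -78.9  24. ] tool [99.6 -1.  15. ]
riml [577.  -49.1  20. ] tool [121.8 -25.2  19. ]
rimr [591.8 -95.2  20. ] tool [121.8  23.2  19.1]
tipL [471.4 -94.4  39. ] tool [  7.5 -14.3  -0.2]
tipR [ 481.  -124.2   39. ] tool [ 7.5 17.  -0.2]
recess [280.78019384   5.37623597] tool [124.9  -1.6  23.1]
disc [281.34631255 199.68725642] tool [35.6 -1.5  6.9]
```

```bash
python3 -m pendant '[[-0.43,-0.05,-0.035,0.1,0],[-0.43,0,0,0.1,0],[-0.43,0,0,0.06,0],[-0.43,0,0,0,0],[-0.43,0,0,0,0]]';python3 -m pendant '[[-0.43,0,0,0.025,0],[-0.43,0,0,0,0],[-0.43,0,0,0,0]]';python3 -m pendant '[[-0.43,0,0,0.025,0],[-0.43,0,0,0,0],[-0.43,0,0,0,0]]';python3 -m pendant '[[-0.43,0,0,0.025,0],[-0.43,0,0,0,0],[-0.43,0,0,0,0]]'
```

```text
time_s: 3.37
tcp_pos: [464.9, -108.8, 26.6]
ee_rot: [0.988, 0.155, -0.0, -0.0]
ft_force: [0.2, 0.0, 0.2]
gripper_width: 0.285
grip_force: 0.0
time_s: 3.62
tcp_pos: [465.2, -108.9, 25.9]
ee_rot: [0.988, 0.155, 0.0, 0.0]
ft_force: [0.7, -0.7, -0.1]
gripper_width: 0.28
grip_force: 0.0
time_s: 3.87
tcp_pos: [465.2, -108.9, 24.8]
ee_rot: [0.988, 0.155, -0.0, -0.0]
ft_force: [0.0, -0.2, 0.2]
gripper_width: 0.286
grip_force: 0.0
time_s: 4.12
tcp_pos: [465.4, -109.0, 24.0]
ee_rot: [0.988, 0.155, 0.0, 0.0]
ft_force: [0.8, -0.4, 0.5]
gripper_width: 0.284
grip_force: 0.3
```

```bash
python3 -m pendant '[[-0.43,0.1,0,-0.025,0],[-0.43,0.1,0,0,0],[-0.43,0.125,0,0,0],[-0.43,0.125,0,0,0],[-0.43,0.125,0,0,0],[-0.43,0.125,0,0,0],[-0.43,0.125,0,0,0],[-0.43,0.125,0,0,0],[-0.43,0.125,0,0,0],[-0.43,0.125,0,0,0],[-0.43,0.125,0,0,0],[-0.43,0.125,0,0,0]]';python3 -m pendant '[[-0.43,0.125,0,0,0],[-0.43,0.125,0,0,0],[-0.43,0.125,0,0,0],[-0.43,0.1,0,0,0],[-0.43,0.05,0,0,0],[-0.43,0,0,0,0],[-0.43,0,0,0,0]]'
python3 - <<'E'
from h import *
snap('wrist','w3'); o=observe();m=rot(o['ee_rot']);p=o['tcp_pos']
print(p,'recess tool',(m.T@(np.array((587.1,-70.6,16))-p)).round(1))
E
```

```text
time_s: 5.12
tcp_pos: [520.9, -91.0, 24.9]
ee_rot: [0.988, 0.155, 0.0, -0.0]
ft_force: [-0.5, -0.6, 0.0]
gripper_width: 0.288
grip_force: 0.2
time_s: 5.7
tcp_pos: [540.4, -84.7, 24.9]
ee_rot: [0.988, 0.155, -0.0, -0.0]
ft_force: [0.2, -0.2, -0.1]
gripper_width: 0.284
grip_force: 0.0
{'K': array([[308.05401996,   0.        , 286.07265962],
       [  0.        , 308.05401996, 213.70189985],
       [  0.        ,   0.        ,   1.        ]]), 'origin': array([611.39951671, -62.74547503, 167.70041786]), 'attitude': array([-0.11968739,  0.0872979 , -0.58229845,  0.79936382])}
[540.27417452 -84.72557702  24.81131032] recess tool [48.9  0.9  8.8]
```

View pics/w3.png

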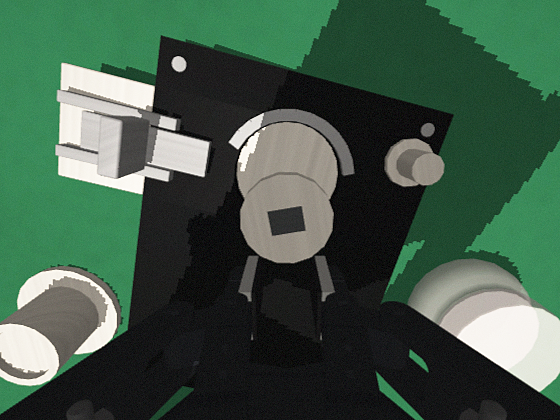

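The disc is cradled at (287,217). The recess is ahead, centred near (288,172), and the keeper is still open.

```bash
python3 - <<'E'
from h import *
o=observe();m=rot(o['ee_rot']);p=o['tcp_pos']
for n,u,v,z in [('disc',287,217,32),('rimtop',288,122,24),('riml',237,172,24),('rimr',338,172,24)]:
    q=ray('w3',u,v,z); print(n,q.round(1),'tool',(m.T@(q-p)).round(1))
E
```

```text
disc [570.4 -76.4  32. ] tool [31.3  1.3 -7.2]
rimtop [610.6 -63.9  24. ] tool [73.3  1.7  0.8]
riml [581.9 -48.1  24. ] tool [ 50.8 -22.2   0.8]
rimr [596.4 -93.1  24. ] tool [50.8 25.2  0.8]
```

```bash
python3 -m pendant '[[-0.43,0.1,0,0,0],[-0.43,0.1,0,0,0],[-0.43,0.1,0,0,0],[-0.43,0.05,0,0,0],[-0.43,0.025,0,0,0],[-0.43,0.025,0,0,0],[-0.43,0.025,0,0,0],[-0.43,0.025,0,0,0],[-0.43,0,0,0,0],[-0.43,0,0,0,0]]'
python3 - <<'E'
from h import *
snap('wrist','w4'); o=observe();m=rot(o['ee_rot']);p=o['tcp_pos']
print(p,'recess tool',(m.T@(np.array((587.1,-70.6,16))-p)).round(1))
E
```

```text
time_s: 6.58
tcp_pos: [557.6, -79.2, 24.9]
ee_rot: [0.988, 0.155, 0.0, -0.0]
ft_force: [0.4, -0.1, 0.2]
gripper_width: 0.283
grip_force: 0.0
{'K': array([[308.05401996,   0.        , 286.07265962],
       [  0.        , 308.05401996, 213.70189985],
       [  0.        ,   0.        ,   1.        ]]), 'origin': array([628.52712399, -57.28686119, 167.78461837]), 'attitude': array([-0.1196427 ,  0.08723585, -0.58236161,  0.79933127])}
[557.50103213 -79.24931896  24.90993957] recess tool [30.8  0.8  8.9]
```

View pics/w4.png

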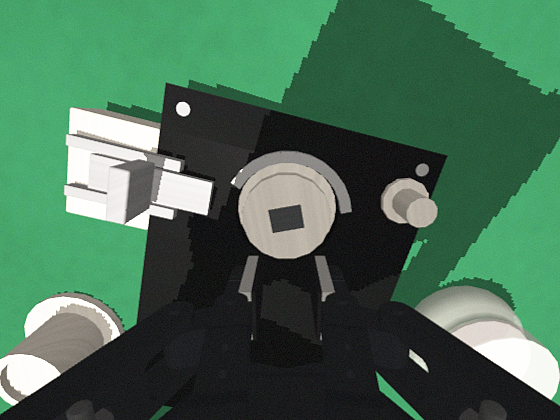

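The disc, at (287,215), is still up on the rim with a gap of about 10 px at its far side, so I'll keep pushing in 1 mm steps.

```bash
python3 -m pendant '[[-0.43,0.025,0,0,0],[-0.43,0.025,0,0,0],[-0.43,0,0,0,0],[-0.43,0,0,0,0]]'
cat > chk.py <<'E'
from h import *
import sys
n=sys.argv[1]; s=snap('wrist',n); o=observe();m=rot(o['ee_rot']);p=o['tcp_pos']
hs=cv2.cvtColor(s['img'],cv2.COLOR_RGB2GRAY)
# dark specimen centroid within disc area
u0,v0=int(sys.argv[2]),int(sys.argv[3]); w=hs[v0-30:v0+30,u0-30:u0+30]<90
k,l,st,c=cv2.connectedComponentsWithStats(w.astype(np.uint8)); 
for i in range(1,k):
    if st[i,4]>100: 
        u,v=c[i]+[u0-30,v0-30]; print(st[i],u,v,[(m.T@(ray(n,u,v,z)-p)).round(1)[:2] for z in (32,24)])
E
python3 chk.py w5 287 215
```

```text
time_s: 6.97
tcp_pos: [559.5, -78.6, 24.9]
ee_rot: [0.988, 0.155, 0.0, 0.0]
ft_force: [0.5, -0.4, 0.2]
gripper_width: 0.293
grip_force: 0.0
{'K': array([[308.05401996,   0.        , 286.07265962],
       [  0.        , 308.05401996, 213.70189985],
       [  0.        ,   0.        ,   1.        ]]), 'origin': array([630.48948799, -56.66279421, 167.81644473]), 'attitude': array([-0.11963303,  0.08720521, -0.58235491,  0.79934094])}
[ 12  24  35  28 717] 285.92468619246864 222.25801952580196 [array([28.6,  0.8]), array([25.9,  0.8])]
```

```bash
python3 - <<'E'
from h import *
for n in ('w3','w4','w5'):
    g=cv2.imread(f'pics/{n}.png',0); w=(g[188:252,255:320]<90).astype(np.uint8)
    k,l,st,c=cv2.connectedComponentsWithStats(w)
    print(n,[(st[i].tolist(),(c[i]+[255,188]).round(1)) for i in range(1,k) if 300<st[i,4]<1500])
cv2.imwrite('pics/crop5.png',cv2.resize(cv2.imread('pics/w5.png')[140:280,200:380],None,fx=4,fy=4,interpolation=cv2.INTER_CUBIC))
E
```

```text
w3 [([13, 18, 37, 30, 840], array([286.2, 220.5]))]
w4 [([13, 17, 36, 28, 731], array([285.9, 218.3]))]
w5 [([14, 21, 35, 28, 718], array([285.9, 222.3]))]
```

View pics/crop5.png

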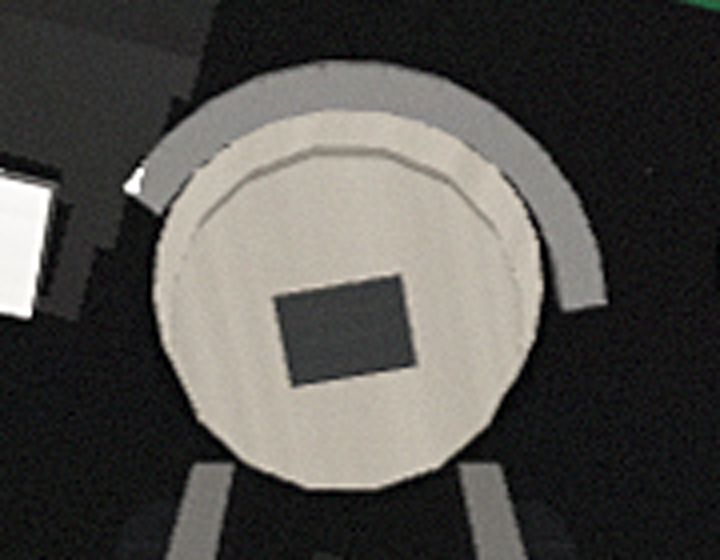

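The specimen's area fell from 840 to 731 px, and it stayed put while the camera advanced 2 mm. The far wall of the recess now shows above the disc, so the disc is seated. Next I'll lift, shut the fingers and turn square to the keeper.

```bash
python3 -m pendant '[[-0.43,0,0,-0.3,0],[-0.43,0,0,-0.6,0],[-0.43,0,0,-0.8,0.5],[-1,0,0,-0.3,0.6],[-1,0,0,0,0.6],[-1,0,0,0,0.6],[-1,0,0,0,0],[-1,0,0,0,0]]'
python3 - <<'E'
from h import *
o=observe();m=rot(o['ee_rot']);p=o['tcp_pos']
print(p,'xang',np.arctan2(m[1,0],m[0,0]),'go',m.T@(np.array([580.2,27.2,105])-p))
E
```

```text
time_s: 7.68
tcp_pos: [559.6, -78.7, 105.6]
ee_rot: [0.999, 0.036, 0.0, 0.0]
ft_force: [-0.1, 0.3, -0.6]
gripper_width: 0.001
grip_force: 0.0
[559.56963149 -78.67423383 105.64172248] xang 0.07214680922454608 go [  28.20817052 -104.11181357    0.63772562]
```

```bash
python3 -m pendant '[[-1,0.175,-0.65,0,0],[-1,0.175,-0.65,0,0],[-1,0.175,-0.65,0,0],[-1,0.175,-0.65,0,0],[-1,0,0,0,0],[-1,0,0,0,0]]'
python3 chk.py w6 287 215; python3 -c "
from h import *
o=observe();print(o['tcp_pos'])"
```

```text
time_s: 8.18
tcp_pos: [579.9, 28.3, 104.8]
ee_rot: [0.999, 0.037, -0.0, 0.0]
ft_force: [0.3, -1.2, 1.3]
gripper_width: -0.002
grip_force: 0.0
{'K': array([[308.05401996,   0.        , 286.07265962],
       [  0.        , 308.05401996, 213.70189985],
       [  0.        ,   0.        ,   1.        ]]), 'origin': array([654.38260142,  32.92592933, 247.62632943]), 'attitude': array([-0.10866776,  0.10102469, -0.67254038,  0.72503433])}
[579.81696014  27.28701354 104.71043608]
```

View pics/w6.png

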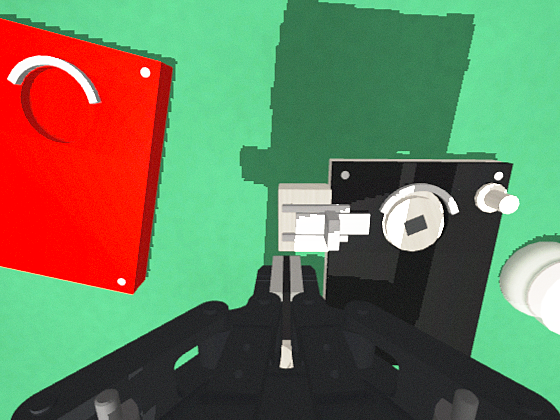

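The disc sits in the recess at (414,220). The keeper tab's outer top edge is near column 295, rows 214–250.

```bash
python3 - <<'E'
from h import *
o=observe();m=rot(o['ee_rot']);p=o['tcp_pos'];a=.0705
M=np.array([[np.cos(a),-np.sin(a)],[np.sin(a),np.cos(a)]]);t=np.array([587.1,-70.6])
def b(q): return (M.T@(q[:2]-t)).round(1)
for u,v,z in [(295,214,54),(293,250,54),(293,248,40),(369,224,30)]:
    q=ray('w6',u,v,z);print((u,v,z),b(q),'tool',(m.T@(q-p)).round(1))
for y in (70,62): print([proj('w6',[*(M@[x,y]+t),54]).round(0) for x in (-11,11)])
print('tcp block',b(p), 'tips', [b(ray('w6',u,257,105)) for u in (260,272,301,316)])
im=cv2.imread('pics/w6.png')[170:290,230:390];cv2.imwrite('pics/crop6.png',cv2.resize(im,(800,600),interpolation=cv2.INTER_CUBIC))
E
```

```text
(295, 214, 54) [14.8 92.5] tool [15.2  5.7 50.7]
(293, 250, 54) [-10.9  93.5] tool [-10.5   4.6  50.7]
(293, 248, 40) [-15.5  93.1] tool [-15.1   5.   64.7]
(369, 224, 30) [-0.2 36.3] tool [ 0.1 61.8 74.7]
[array([327., 250.]), array([329., 220.])]
[array([339., 250.]), array([341., 220.])]
tcp block [-0.4 98.2] tips [array([  7.6, 111.5]), array([  7.7, 105.4]), array([ 7.7, 90.7]), array([ 7.8, 83.1])]
```

View pics/crop6.png

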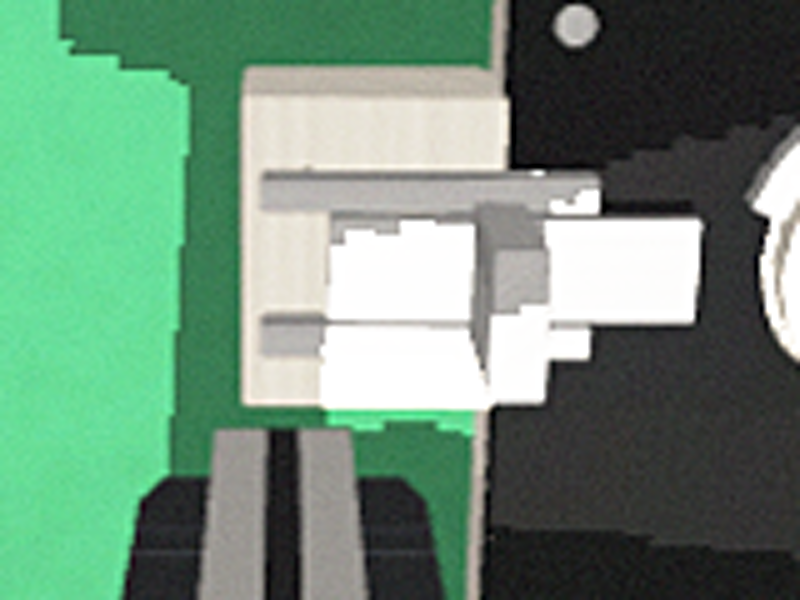

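The tab's outer face is at block y of about 70, so the keeper is about 4 mm in. The finger back clears it by about 13 mm. I'll descend there and push along tool +y.

```bash
python3 -m pendant '[[-1,0,0,0.5,0],[-1,0,0,0.7,0],[-1,0,0,0.4,0],[-1,0,0,0.07,0],[-1,0,0,0,0],[-1,0,0.15,0,0],[-1,0,0.15,0,0],[-1,0,0.15,0,0],[-1,0,0,0,0]]'; python3 -m pendant '[[-1,0,0.1,0,0],[-1,0,0.1,0,0],[-1,0,0.1,0,0],[-1,0,0,0,0]]';python3 -m pendant '[[-1,0,0.05,0,0],[-1,0,0.05,0,0],[-1,0,0,0,0]]'
```

```text
time_s: 8.98
tcp_pos: [582.6, 7.6, 39.7]
ee_rot: [0.999, 0.035, 0.001, 0.0]
ft_force: [-0.1, 0.7, 0.2]
gripper_width: -0.005
grip_force: 0.0
time_s: 9.32
tcp_pos: [582.4, -3.6, 38.3]
ee_rot: [0.999, 0.035, 0.0, 0.0]
ft_force: [-0.1, 0.4, 0.3]
gripper_width: 0.001
grip_force: 0.0
time_s: 9.57
tcp_pos: [582.4, -7.1, 38.0]
ee_rot: [0.999, 0.035, -0.0, 0.0]
ft_force: [-0.1, 0.5, 0.2]
gripper_width: -0.001
grip_force: 0.0
```

```bash
for i in 1; do python3 -m pendant '[[-1,0,0.05,0,0],[-1,0,0.05,0,0],[-1,0,0,0,0]]'; done;  python3 -m pendant '[[-1,0,0.025,0,0],[-1,0,0.025,0,0],[-1,0,0,0,0],[-1,0,0,0,0]]'; python3 chk.py w7 440 220
```

```text
time_s: 9.82
tcp_pos: [582.6, -11.1, 38.0]
ee_rot: [0.999, 0.035, -0.0, 0.0]
ft_force: [-0.7, 0.2, 0.0]
gripper_width: -0.002
grip_force: 0.2
time_s: 10.15
tcp_pos: [582.7, -12.6, 38.0]
ee_rot: [0.999, 0.035, -0.0, -0.0]
ft_force: [-1.4, 3.9, 1.1]
gripper_width: -0.0
grip_force: 1.5
{'K': array([[308.05401996,   0.        , 286.07265962],
       [  0.        , 308.05401996, 213.70189985],
       [  0.        ,   0.        ,   1.        ]]), 'origin': array([657.19067753,  -8.3900726 , 180.86420842]), 'attitude': array([-0.10822349,  0.10128165, -0.67411718,  0.72359915])}
[   0    0   60   60 2472] 446.0044498381877 213.2588996763754 [array([29.2, 81.7]), array([26.7, 86.1])]
[ 11  35  18  25 112] 429.9375 240.49107142857144 [array([14.4, 75.6]), array([11.2, 79.6])]
```

View pics/w7.png

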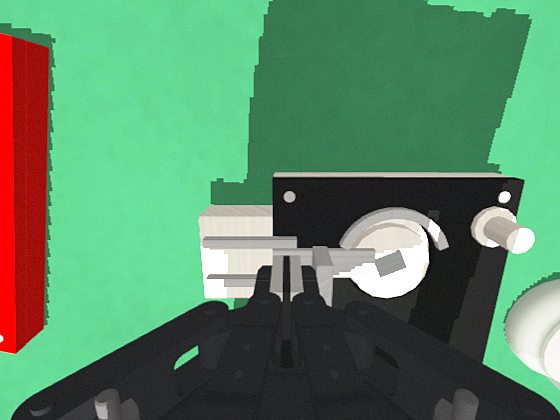

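The tongue (tip about (375,258)) now overlaps the disc's edge and the force has started to rise. I'll confirm the stop, then withdraw.

```bash
python3 -m pendant '[[-1,0,0.025,0,0],[-1,0,0,0,0],[-1,0,0,0,0]]'; python3 -m pendant '[[-1,0,-0.1,0,0],[-1,0,-0.3,0,0],[-1,0,-0.3,0,0],[-1,0,0,-0.6,0],[-1,0,0,-0.8,0],[-1,0,0,-0.8,0],[-1,0,0,0,0],[-1,0,0,0,0]]'; python3 - <<'E'
from h import *
snap('wrist','w8'); a=.0705
M=np.array([[np.cos(a),-np.sin(a)],[np.sin(a),np.cos(a)]]);t=np.array([587.1,-70.6])
print('tip pred home',[proj('w8',[*(M@[x,10]+t),30]).round(0) for x in (-8,8)],'tab',[proj('w8',[*(M@[x,44]+t),54]).round(0) for x in (-11,11)])
c=proj('w8',[*(M@[0,20]+t),28]).astype(int);u,v=c[0]-80,c[1]-60;u=max(u,0);v=max(v,0);print(u,v)
im=cv2.imread('pics/w8.png')[v:v+120,u:u+160];cv2.imwrite('pics/crop8.png',cv2.resize(im,None,fx=5,fy=5,interpolation=cv2.INTER_CUBIC))
E
```

```text
time_s: 10.45
tcp_pos: [582.7, -12.8, 38.0]
ee_rot: [0.999, 0.035, -0.0, -0.001]
ft_force: [-0.9, 6.0, 1.5]
gripper_width: 0.003
grip_force: 3.6
time_s: 11.12
tcp_pos: [583.1, 14.9, 129.3]
ee_rot: [0.999, 0.035, 0.003, 0.0]
ft_force: [0.0, -0.6, -0.4]
gripper_width: -0.0
grip_force: 0.0
{'K': array([[308.05401996,   0.        , 286.07265962],
       [  0.        , 308.05401996, 213.70189985],
       [  0.        ,   0.        ,   1.        ]]), 'origin': array([656.67041251,  19.28180806, 272.59567341]), 'attitude': array([-0.1064895 ,  0.09872744, -0.6742654 ,  0.72407116])}
tip pred home [array([376., 226.]), array([377., 208.])] tab [array([339., 240.]), array([341., 213.])]
283 156
```

View pics/crop8.png

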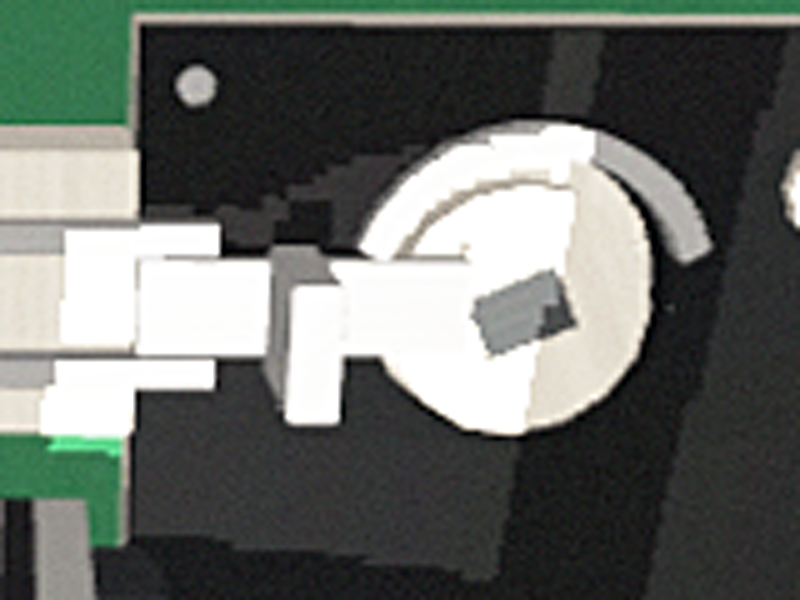

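The tongue tip (about 468,262) and the tab (about 288) both sit where the keeper-home prediction puts them. The disc lies flat under the tongue and the arm is clear, so I'll hand in.

```bash
python3 -c "
from plant import sign_off
print(sign_off())"
```

```text
the job is handed in; nothing more can be done
None
```

The job is handed in: in the last wrist picture the disc lies flat in the recess with the keeper home over its edge and the arm clear, and I saw no bystander move; the sign-off gave no verdict.

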